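Close up and chock a row of beech rollers

ROBOT

A 6-joint arm with a two-finger parallel gripper is mounted at the origin on the work surface. World frame = base frame: x ahead of the robot, y to its left, z up, the work surface at z = 0. Lengths are in mm, angles in degrees, forces in N, time in s.
With the tool pointing down it reaches from about 325 to 850 mm from the base axis. Payload 15.5 kg.
Tool frame: the origin (TCP) lies on the centre line of the jaws, within the pads' length; the fingertips stand 22 mm ahead of it and the grasp point (between the pads) lies 3 mm ahead of it; z points along the fingers, y is the line along which they close (so a half turn about z gives the same grasp; the last joint's range is limited). The gripper opens to 91 mm and grips with 3 to 60 N. Pads are 32 mm wide; open, the fingers measure 118 mm over their backs; the gripper's body (76 mm by 178 mm) begins 60 mm behind the grasp point.
Start: joints at [58.069, 28.281, 77.091, -0, 74.628, -5.472], TCP at [278.471, 559.536, 204.415] pointing down, gripper open.
Joint ranges: [-166.48, 166.48], [-47.26, 123.95], [12.59, 153.08], [-70.14, 250.14], [6.76, 159.57], [-176.63, 176.63]. Speed limits (degrees/s): [108.29, 108.29, 147.25, 172.46, 172.46, 172.46].

INTERFACE

Orientations are given as a 3x3 rotation matrix whose columns are the frame's x, y, z axes.
In Python, from station import telemetry, snapshot, camera_info, job gives the robot as it stands.
- The arm moves only by the tool move_arm, never from a script. Its argument "moves" is a list of rows, each an object with "xyz": the shift along the tool's x, y, z in units of 25 mm (1.0 is 25 mm), a list of three; "delta_rot": the turn, a rotation vector about the tool's x, y, z in units of 6 degrees (1.0 is 6 degrees), a list of three; "fingers": the closure in counts, from 0 (fully open) to 255 (shut). In form: [{"xyz": [dx, dy, dz], "delta_rot": [ax, ay, az], "fingers": fingers}, ...]. A call has 1 to 20 rows; each row shifts and turns the commanded pose from where the row before left it, along the tool's axes as they then stand; what a row does not reach is not made up. A row lasts 1/8 s, in which the tool goes at most 62.5 mm and 10.7 degrees, less where a joint would pass 70% of its speed; a pose out of reach is approached as far as the arm can. A call is refused whole if a number of a shift passes 1 or a number of a turn 1, either way. A call with a gripper value outside its range is refused whole. The fingers move at their own pace and stop on an object; "newtons" is the grip in N (left out, the last holds). Time passes only in rows, so rows that do not move let the fingers close. It gives the time, the measured TCP pose, the force, the opening and the grip force at its end, in the units of the state.
- telemetry.sense(): the state, without advancing time (a new reading comes with each control period).
- snapshot(name): name is "side" or "top" or "wrist"; returns (picture, depth): 384x512x3 uint8, blue, green, red; 384x512 float32, mm along the optical axis (not along the pixel's ray), 0 where there is no reading.
- camera_info(name): a dict with "intrinsics" (3x3 intrinsics, pixels), "R" (3x3) and "t" (3): a world point X has camera coordinates R X + t; the wrist camera has in their place "mount" (4x4, takes a point from camera to tool coordinates, whose origin is the TCP and whose axes are the flange's). Camera axes: x right, y down, z forward; pixel columns grow to the right and rows downward; lengths in mm; the calibration is good to about 2 mm. A picture is of the moment at which its call begins: read the wrist's pose just before it. camera_info takes no time and is no camera call.
- job.sign_off(): hands the job in; it is judged then, once.
The state is a dict: "t": time; "joint_positions": joint angles; "qvel": joint speeds; "tau": joint torques, N m; "tcp_pos": TCP position; "orientation": TCP orientation; "wrist_force": force on the tool from outside, world axes, zero at the start; "moment": the same for the moment, N m; "finger_gap": finger opening in mm; "grip_force": force on a finger pad.
Only numpy, scipy, OpenCV 4.12 (cv2) and the standard library are available. Lean on these libraries where they do the work, as an engineer would, in place of code of your own. Each camera call takes 0.05 s, during which the arm holds its last target. There are 200 camera calls.

TASK

Close up the row of three wooden rollers on the board by rolling them, without lifting any, until they lie touching one another and the fixed batten. Set the wedge chock flat on the board behind the last roller, at about the middle of its length, square to the row with its bevel snug against the roller, so that the row cannot roll apart. Leave the plain square block, the stick bundle and the bell where they are.

Things in the scene. Friction and masses are not known exactly. Their poses are not given: they have to be found in the camera images.
- board: Plywood board 200 (x) x 460 (y) x 18 mm, fixed to the bench; origin at the centre of its underside, so its top is 18 mm up. The row runs along its y axis. A fixed wooden batten 20 mm thick, rising 40 mm above the board, crosses its -y end; the batten's face towards the rollers is at y = -205 mm. The +y end is open.
- roller1: Plain beech roller, 48 mm in diameter, 120 mm long, about 160 g, lying across the board: the one nearest the batten. Origin at its middle (24 mm above the board's top); its x axis is its length. It rolls freely.
- roller2: The middle roller, the same as roller1.
- roller3: The last roller, nearest the board's open end, the same as roller1.
- chock: Loose wooden wedge chock, 60 (x) x 50 (y) x 38 (z) mm, 90 g. Origin at the middle, 19 mm above its underside. Full height with a flat top from x = +8 to +30; a 45 degree bevel falls from there to the toe at x = -30. The flat y sides, 50 mm apart, can be grasped from above. With the bevel touching a roller, the roller axis is 40 mm from the origin towards -x.
- offcut: Bystander: plain square wooden block, 46 x 46 mm and 60 mm high, of the same wood, without a bevel. Origin at the centre of its underside. It and the chock may lie in either of the two places beside the board's open end.
- sticks: Bystander: bundle of thin wooden sticks in a card band, about 118 x 45 x 26 mm, lying on the bench just beyond the far long edge of the board. Origin at the centre of its underside.
- bell: Bystander: blue glazed ceramic bell, 68 mm in diameter, 68 mm high, standing on the bench beyond the batten end of the board. Origin at the centre of its underside.
Things that resemble listed ones, but are neither listed nor needed, are in the scene too. Leave any red look-alike of the roller3 alone. Leave any purple look-alike of the chock alone.

How it is judged:
By the outcome, as a careful person would: the job done as asked, in the order asked, and still so for the second after the job is handed in, with the robot touching nothing.
It also fails if it takes over 48 s, if anything falls off the work surface, if the arm or the gripper's body presses on something with over 40 N, if the wrist force passes 120 N, or if a joint passes its speed limit or range.

## Working session

There is one attempt and no reset: what is moved stays moved. The work goes in short steps, Python scripts to look and compute and a tool call to move; the robot and the scene stay as the last step left them, time stands still between calls to the robot, and variables do not carry over. Pictures are saved under pics/ and viewed, at most 10 in all, crops included, and the job is handed in when it is done.

Besides the shell and the picture viewer there is one more tool, called after "Call:" as name(argument=value, ...), one argument or row to a line, values as JSON. move_arm: Moves the arm, as the interface text tells. Its arguments: {"type":"object","properties":{"moves":{"type":"array"},"newtons":{"type":"number"}},"required":["moves"]}

```bash
mkdir -p pics
cat > h.py <<'E'
import numpy as np, cv2
from station import telemetry, snapshot, camera_info, job
def grab(n):
    s=telemetry.sense(); im,d=snapshot(n); np.savez(f'{n}.npz',im=im,d=d,p=s['tcp_pos'],R=s['orientation']); return im,d
def cloud(n):
    z=np.load(f'{n}.npz'); d=z['d']; c=camera_info(n); K=np.array(c['intrinsics'])
    v,u=np.mgrid[:d.shape[0],:d.shape[1]]
    X=np.stack([(u-K[0,2])/K[0,0]*d,(v-K[1,2])/K[1,1]*d,d],-1).astype(float)
    if 'R' in c: W=(X-np.array(c['t']))@np.array(c['R'])
    else:
        M=np.array(c['mount']); W=(X@M[:3,:3].T+M[:3,3])@z['R'].T+z['p']
    W[d==0]=np.nan; return z['im'],W
E
python3 - <<'E'
from h import *
for n in('top','side'):
    im,d=grab(n); cv2.imwrite(f'pics/{n}0.png',cv2.resize(im,(800,600)))
print(telemetry.sense()); print(camera_info('top'))
E
```

```text
{'t': 0.1, 'joint_positions': array([ 5.80691223e+01,  2.83092568e+01,  7.71237573e+01,  1.53261394e-03,
        7.46284005e+01, -5.47240589e+00]), 'qvel': array([-0.01199719, -0.03326747, -0.09284443,  0.00967612, -0.05382435,
       -0.00264776]), 'tau': array([ 2.60134177e-03, -8.80242348e+01, -3.82554245e+01,  7.10904272e-02,
        4.80027543e-02, -7.62921536e-05]), 'tcp_pos': array([278.27635035, 559.23834023, 203.91928969]), 'orientation': array([[-8.95254329e-01,  4.45555092e-01, -5.88807044e-04],
       [ 4.45555462e-01,  8.95253890e-01, -8.96056479e-04],
       [ 1.27889270e-04, -1.06454464e-03, -9.99999425e-01]]), 'wrist_force': array([ 0.25443066,  0.97274381, -0.04994028]), 'moment': array([-0.04061431, -0.0295021 , -0.07392906]), 'grip_force': 0.0, 'finger_gap': 91.5644634542482}
{'intrinsics': array([[493.00898522,   0.        , 248.97219439],
       [  0.        , 493.00898522, 185.78483985],
       [  0.        ,   0.        ,   1.        ]]), 'R': array([[-0.0266737 , -0.99960627,  0.00870728],
       [-0.99037725,  0.02524214, -0.13607255],
       [ 0.13579918, -0.01225305, -0.99066061]]), 't': array([ -27.81552125,  595.45442531, 1273.28260999])}
```

View pics/top0.png

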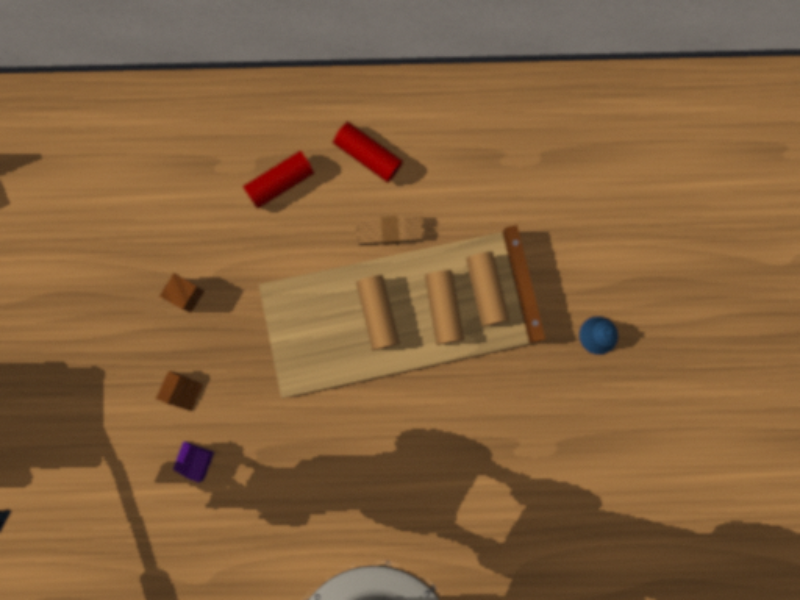

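View pics/side0.png

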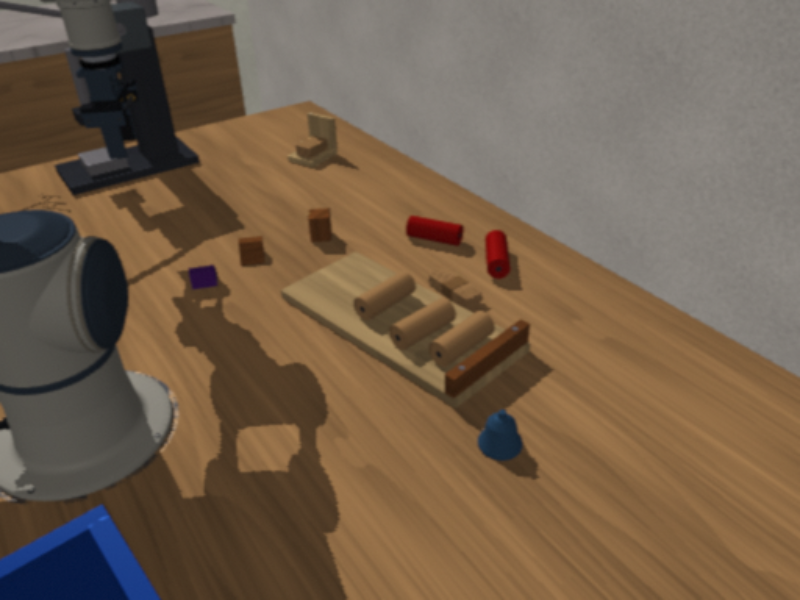

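The top view shows the rollers at about (378,312), (444,307) and (487,289), the batten at (523,285) and the bell at (598,335). Two brown blocks are at (182,292) and (180,390), and in the side view the former is the taller, so it looks like the offcut. I'll check this with depth.

Run:
```python
from h import *
im,W=cloud('top')
hs=cv2.cvtColor(im,cv2.COLOR_BGR2HSV)
def reg(u0,u1,v0,v1):
    s=np.s_[int(v0*.64):int(v1*.64),int(u0*.64):int(u1*.64)]; return W[s].reshape(-1,3)
for n,b in dict(A=(150,215,265,320),B=(150,215,362,420),bell=(570,630,305,365),sticks=(350,440,205,250)).items():
    P=reg(*b); P=P[P[:,2]>12]; r=cv2.minAreaRect(P[:,:2].astype(np.float32)); print(n,len(P),r,P[:,2].max())
    T=P[P[:,2]>P[:,2].max()-4]; print('  top',len(T),T.mean(0),cv2.minAreaRect(T[:,:2].astype(np.float32)))
P=W[int(220*.64):int(400*.64),int(250*.64):int(550*.64)].reshape(-1,3)
Q=P[(P[:,2]>10)&(P[:,2]<24)]
rr=cv2.minAreaRect(Q[:,:2].astype(np.float32)); print('board',rr,np.median(Q[:,2]))
Q=P[(P[:,2]>52)]
m=((W[...,2]>48)).astype(np.uint8); m[:140]=0;m[256:]=0;m[:,:215]=0;m[:,352:]=0
n,l,st,c=cv2.connectedComponentsWithStats(m)
for i in range(1,n):
    if st[i,4]>30:
        T=W[l==i]; print(st[i],T.mean(0),T[:,2].max(),cv2.minAreaRect(T[:,:2].astype(np.float32)))
cv2.imwrite('pics/b.png',cv2.resize(im[170:275,90:150],None,fx=7,fy=5.5,interpolation=2))
```

```text
A 384 ((601.1033325195312, 312.5080261230469), (48.65403366088867, 45.79927444458008), 58.576995849609375) 67.61146516482785
  top 21 [601.15650109 312.67979222  64.64191719] ((602.6589965820312, 310.6833190917969), (42.81086349487305, 34.32768249511719), 56.03409957885742)
B 399 ((436.0611877441406, 321.14630126953125), (52.53077697753906, 51.36593246459961), 62.953697204589844) 44.66317428109468
  top 20 [440.90854226 335.04220542  42.04452775] ((442.2250061035156, 333.5680236816406), (19.552425384521484, 49.95995330810547), 65.36870574951172)
bell 421 ((512.4517822265625, -401.29840087890625), (62.97629928588867, 57.61907196044922), 13.497699737548828) 72.96228687792977
  top 7 [ 512.99926878 -403.99940762   70.65938858] ((512.5849609375, -403.78961181640625), (10.735057830810547, 3.9113974571228027), 69.88970947265625)
sticks 704 ((700.72607421875, -58.739646911621094), (145.30926513671875, 59.55803298950195), 88.63482666015625) 33.170676152635316
  top 24 [704.05465939 -49.37144048  30.31847969] ((703.0010986328125, -49.37421798706055), (94.72529602050781, 34.96586990356445), 75
[... 183 characters left out ...]
70.61022532   57.763561  ] 64.89467883560383 ((601.0258178710938, -270.8884582519531), (199.5234375, 21.811330795288086), 10.74075698852539)
[298 161  28  47 783] [ 592.70325677 -206.990156     61.66180598] 72.42650342765299 ((593.6258544921875, -208.66134643554688), (120.06012725830078, 46.98823547363281), 10.660866737365723)
[272 173  25  47 794] [ 563.32167717 -132.9299605    61.38993054] 73.23909696134847 ((564.2951049804688, -133.7422637939453), (120.45771789550781, 47.24509811401367), 7.494563102722168)
[228 176  27  48 793] [557.38582226 -20.81914395  61.45064691] 73.09402188897418 ((558.1787719726562, -20.839527130126953), (120.52253723144531, 47.026580810546875), 11.793389320373535)
```

Call:
move_arm(
  moves=[
    {"xyz":[-1,-0.74,0],"delta_rot":[0,0,0],"fingers":0},
    {"xyz":[-1,-0.74,0],"delta_rot":[0,0,0],"fingers":0},
    {"xyz":[-1,-0.74,0],"delta_rot":[0,0,0],"fingers":0},
    {"xyz":[-1,-0.74,0],"delta_rot":[0,0,0],"fingers":0},
    {"xyz":[-1,-0.74,0],"delta_rot":[0,0,0],"fingers":0},
    {"xyz":[-1,-0.74,0],"delta_rot":[0,0,0],"fingers":0},
    {"xyz":[-1,-0.74,0],"delta_rot":[0,0,0],"fingers":0},
    {"xyz":[-1,-0.74,0],"delta_rot":[0,0,0],"fingers":0},
  ],
)

```text
t: 1.1
tcp_pos: [391.8, 336.9, 204.2]
orientation: [[-0.895, 0.446, -0.0], [0.446, 0.895, -0.0], [0.0, -0.0, -1.0]]
wrist_force: [0.8, -0.1, 0.5]
finger_gap: 91.4
grip_force: 0.0
```

Run:
```python
from h import *
im,d=grab('wrist'); cv2.imwrite('pics/w1.png',im); print(camera_info('wrist')); 
s=telemetry.sense();print(s['t'],s['tcp_pos'],s['joint_positions'])
```

```text
{'intrinsics': array([[330.21679441,   0.        , 253.24209607],
       [  0.        , 330.21679441, 191.72937437],
       [  0.        ,   0.        ,   1.        ]]), 'mount': array([[ 4.44576579e-04, -9.71028159e-01, -2.38964678e-01,
         6.60284412e+01],
       [ 9.99999464e-01,  2.08165960e-04,  1.01454882e-03,
         2.27429814e-01],
       [-9.35411163e-04, -2.38965000e-01,  9.71027731e-01,
        -1.81244922e+02],
       [ 0.00000000e+00,  0.00000000e+00,  0.00000000e+00,
         1.00000000e+00]])}
1.15 [393.01863086 334.35113932 204.2069949 ] [ 3.38065177e+01  1.95810397e+01  9.22730047e+01 -7.70618229e-02
  6.81937338e+01 -2.96654241e+01]
```

View pics/w1.png

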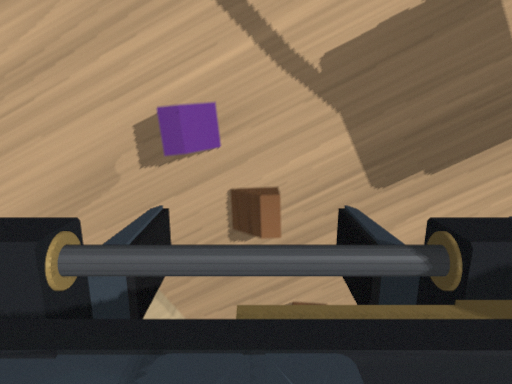

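The chock is in view at (232–280, 187–238) with the purple look-alike beside it. The chock's face is split at about column 260: bevel to the left, flat top to the right. Next I'll fit its pose.

Run:
```python
from h import *
im,W=cloud('wrist')
P=W[170:241,222:292].reshape(-1,3); 
P=P[(P[:,2]>6)&(P[:,2]<60)]
r=cv2.minAreaRect(P[:,:2].astype(np.float32)); print(r, len(P))
T=P[P[:,2]>34.5]; print(T.mean(0),cv2.minAreaRect(T[:,:2].astype(np.float32)),len(T))
B=P[(P[:,2]<32)&(P[:,2]>8)]; A=np.c_[B[:,:2],np.ones(len(B))]; g=np.linalg.lstsq(A,B[:,2],rcond=None)[0]; print('bevel grad',g,np.hypot(*g[:2]),np.degrees(np.arctan2(g[1],g[0])))
```

```text
((434.9295654296875, 319.367431640625), (56.28614044189453, 50.650997161865234), 65.99124908447266) 2243
[440.09087663 333.37380199  38.56077492] ((440.3785400390625, 332.0179443359375), (28.234600067138672, 50.295799255371094), 65.39691162109375) 1054
bevel grad [   0.26962532    0.29677868 -187.96969944] 0.40096807393881023 47.74465339505512
```

Call:
move_arm(
  moves=[
    {"xyz":[-1,-0.73,0],"delta_rot":[0,0,0],"fingers":0},
    {"xyz":[-1,-0.73,0],"delta_rot":[0,0,0],"fingers":0},
    {"xyz":[-1,-0.73,0],"delta_rot":[0,0,0],"fingers":0},
    {"xyz":[-1,-0.73,0],"delta_rot":[0,0,0],"fingers":0},
    {"xyz":[-1,-0.73,0],"delta_rot":[0,0,0],"fingers":0},
    {"xyz":[-1,-0.73,0],"delta_rot":[0,0,0],"fingers":0},
    {"xyz":[-1,-0.73,0],"delta_rot":[0,0,0],"fingers":0},
    {"xyz":[-1,-0.73,0],"delta_rot":[0,0,0],"fingers":0},
    {"xyz":[-1,-0.73,0],"delta_rot":[0,0,0],"fingers":0},
    {"xyz":[-1,-0.73,0],"delta_rot":[0,0,0],"fingers":0},
    {"xyz":[-1,-0.73,0],"delta_rot":[0,0,0],"fingers":0},
  ],
)

```text
t: 2.52
tcp_pos: [548.5, 34.8, 204.2]
orientation: [[-0.895, 0.446, -0.001], [0.446, 0.895, 0.0], [0.001, -0.0, -1.0]]
wrist_force: [1.2, 0.0, 0.2]
finger_gap: 91.4
grip_force: 0.0
```

Call:
move_arm(
  moves=[
    {"xyz":[0,0,0.4],"delta_rot":[0,0,0.98],"fingers":0},
    {"xyz":[0,0,0.4],"delta_rot":[0,0,0.98],"fingers":0},
    {"xyz":[0,0,0.4],"delta_rot":[0,0,0.98],"fingers":0},
    {"xyz":[0,0,0.4],"delta_rot":[0,0,0.98],"fingers":0},
    {"xyz":[0,0,0.4],"delta_rot":[0,0,0.98],"fingers":0},
    {"xyz":[0,0,0.4],"delta_rot":[0,0,0.98],"fingers":0},
    {"xyz":[0,0,0.4],"delta_rot":[0,0,0.98],"fingers":0},
    {"xyz":[0,0,0.4],"delta_rot":[0,0,0.98],"fingers":0},
    {"xyz":[0,0,0.4],"delta_rot":[0,0,0.98],"fingers":0},
    {"xyz":[0,0,0],"delta_rot":[0,0,0],"fingers":0},
  ],
)

```text
t: 3.78
tcp_pos: [547.7, 35.7, 113.7]
orientation: [[-0.185, 0.983, -0.002], [0.983, 0.185, 0.0], [0.0, -0.002, -1.0]]
wrist_force: [0.1, -0.1, 1.0]
finger_gap: 91.1
grip_force: 0.0
```

Call:
move_arm(
  moves=[
    {"xyz":[0,0,0.8],"delta_rot":[0,0,0],"fingers":0},
    {"xyz":[0,0,0.8],"delta_rot":[0,0,0],"fingers":0},
    {"xyz":[0,0,0.8],"delta_rot":[0,0,0],"fingers":0},
    {"xyz":[-0.3,0,0],"delta_rot":[0,0,0],"fingers":0},
    {"xyz":[-0.2,0,0],"delta_rot":[0,0,0],"fingers":0},
    {"xyz":[-0.2,0,0],"delta_rot":[0,0,0],"fingers":0},
    {"xyz":[-0.2,0,0],"delta_rot":[0,0,0],"fingers":0},
    {"xyz":[-0.3,0,0],"delta_rot":[0,0,0],"fingers":0},
    {"xyz":[-0.3,0,0],"delta_rot":[0,0,0],"fingers":0},
    {"xyz":[-0.3,0,0],"delta_rot":[0,0,0],"fingers":0},
    {"xyz":[-0.3,0,0],"delta_rot":[0,0,0],"fingers":0},
    {"xyz":[-0.3,0,0],"delta_rot":[0,0,0],"fingers":0},
    {"xyz":[-0.3,0,0],"delta_rot":[0,0,0],"fingers":0},
    {"xyz":[-0.3,0,0],"delta_rot":[0,0,0],"fingers":0},
    {"xyz":[-0.3,0,0],"delta_rot":[0,0,0],"fingers":0},
    {"xyz":[-0.3,0,0],"delta_rot":[0,0,0],"fingers":0},
    {"xyz":[-0.3,0,0],"delta_rot":[0,0,0],"fingers":0},
  ],
)

```text
t: 5.9
tcp_pos: [568.4, -61.1, 56.4]
orientation: [[-0.184, 0.983, 0.005], [0.983, 0.184, -0.001], [-0.002, 0.004, -1.0]]
wrist_force: [3.2, 0.6, 27.2]
finger_gap: 91.4
grip_force: 13.3
```

Run:
```python
from h import *
im,d=grab('side'); cv2.imwrite('pics/s2.png',cv2.resize(im[130:290,170:360],(760,640))[:600])
print(telemetry.sense())
```

```text
{'t': 5.95, 'joint_positions': array([-1.21919030e+01,  3.44596418e+01,  9.36880836e+01, -1.14467952e-02,
        5.15727045e+01, -2.27839018e+01]), 'qvel': array([ 0.59418236, -0.25882796,  0.37737472, -0.04897427, -0.13213325,
        0.96461182]), 'tau': array([  4.34902981, -71.57587051, -18.80029142,   0.49992856,
        -0.39498453,   0.18961367]), 'tcp_pos': array([568.66926276, -61.94926734,  56.3593181 ]), 'orientation': array([[-0.18393094,  0.98292776,  0.0047363 ],
       [ 0.98293706,  0.18393839, -0.00118345],
       [-0.00203443,  0.00443782, -0.99998808]]), 'wrist_force': array([ 1.12513537, -0.87454559, 27.44029631]), 'moment': array([-0.10420805,  0.5732354 , -0.03209886]), 'grip_force': 13.614521361887455, 'finger_gap': 91.30326848919742}
```

View pics/s2.png

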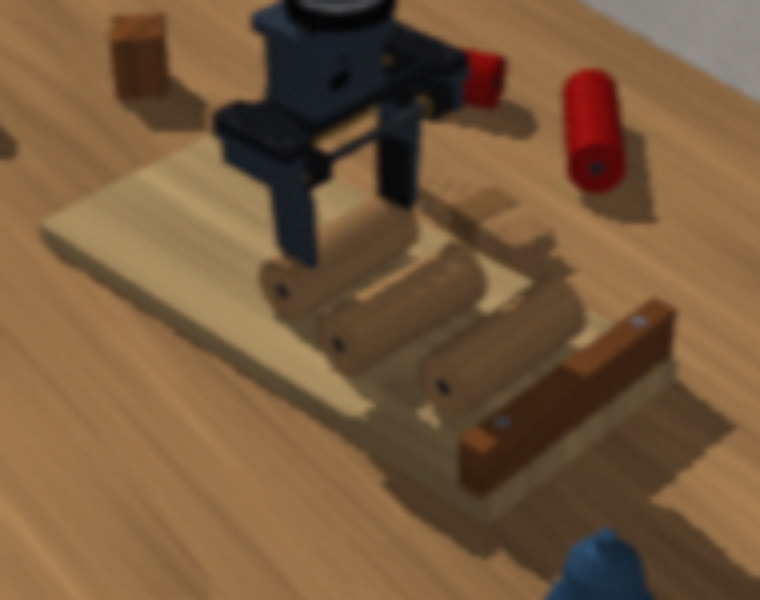

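The picture shows both fingers meeting roller 3 near its top line, at (300,262) and (405,205), and the wrist reads 27 N upward. I'll measure where the rollers are before moving.

```bash
cat >> h.py <<'E'
C=np.array([561,-59.7]); EX=np.array([.9825,.1863]); EY=np.array([-.1863,.9825])
def bf(W): q=W[...,:2]-C; return np.stack([q@EX,q@EY,W[...,2]-18],-1)
E
python3 - <<'E'
from h import *
grab('top')
for n in ('side','top'):
    im,W=cloud(n); B=bf(W)
    for lo,hi in((-50,-20),(-20,20),(20,36)):
        m=(B[...,0]>lo)&(B[...,0]<hi)&(B[...,1]>-215)&(B[...,1]<100)&(B[...,2]>5)&(B[...,2]<56)
        P=B[m]; print(n,lo,hi)
        ys=np.arange(-215,60,6); print([(int(y),int(np.percentile(P[(P[:,1]>=y)&(P[:,1]<y+6),2],80))) for y in ys if ((P[:,1]>=y)&(P[:,1]<y+6)).sum()>3])
s=telemetry.sense(); print(bf(s['tcp_pos']))
E
```

```text
side -50 -20
[(-215, 41), (-209, 42), (-179, 34), (-173, 43), (-167, 47), (-161, 50), (-155, 50), (-149, 48), (-143, 46), (-101, 33), (-95, 41), (-89, 47), (-83, 48), (-77, 49), (-71, 49), (-65, 48), (-23, 36), (-17, 44), (-11, 47), (-5, 51), (1, 53)]
side -20 20
[(-215, 42), (-209, 42), (-179, 35), (-173, 44), (-167, 47), (-161, 49), (-155, 50), (-149, 49), (-143, 46), (-101, 36), (-95, 43), (-89, 47), (-83, 49), (-77, 49), (-71, 49), (-65, 47), (-23, 34), (-17, 44), (-11, 47), (-5, 50), (1, 50), (7, 49)]
side 20 36
[(-215, 42), (-209, 41), (-179, 35), (-173, 44), (-167, 46), (-161, 49), (-155, 50), (-149, 48), (-143, 47), (-101, 38), (-95, 45), (-89, 49), (-83, 51), (-77, 50), (-71, 48), (-23, 33), (-17, 41), (-11, 47), (-5, 49), (1, 48), (7, 50), (13, 47)]
top -50 -20
[(-215, 41), (-209, 39), (-179, 34), (-173, 42), (-167, 47), (-161, 49), (-155, 49), (-149, 49), (-143, 46), (-137, 39), (-131, 32), (-65, 44), (-59, 44), (-53, 39)]
top -20 20
[(-215, 42), (-209, 41), (-179, 34), (-173, 44), (-167, 47), (-161, 48), (-155, 49), (-149, 49), (-143, 45), (-137, 42), (-131, 33)]
top 20 36
[(-215, 43), (-209, 39), (-179, 35), (-173, 42), (-167, 48), (-161, 50), (-155, 50), (-149, 50), (-143, 46)]
[ 7.10569128 -3.26024896 38.36561755]
```

Run:
```python
from h import *
im,W=cloud('side'); B=bf(W)
g=im.max(-1)<75
m=g&(abs(B[...,0])<110)&(B[...,1]>-60)&(B[...,1]<60)&(B[...,2]>2)&(B[...,2]<140)
P=B[m]; v,u=np.where(m)
for z in range(0,140,8):
    for lo,hi in((-110,0),(0,110)):
        k=(P[:,2]>=z)&(P[:,2]<z+8)&(P[:,0]>lo)&(P[:,0]<hi)
        if k.sum()>2: print(z,k.sum(),np.percentile(P[k],[5,95],axis=0).round().tolist(), u[k].mean().round(),v[k].mean().round())
im,W=cloud('side'); 
m=(abs(B[...,1]-2)<20)&(B[...,2]>25)&(B[...,2]<52)&~g
print(np.percentile(B[m],[1,50,99],axis=0).round())
print(bf(telemetry.sense()['tcp_pos']))
```

```text
16 4 [[-57.0, 0.0, 19.0], [-55.0, 9.0, 23.0]] 240.0 204.0
24 8 [[-58.0, -2.0, 24.0], [-54.0, 7.0, 31.0]] 240.0 202.0
40 4 [[-45.0, -16.0, 45.0], [-42.0, -7.0, 47.0]] 246.0 196.0
40 3 [[53.0, -10.0, 44.0], [58.0, -5.0, 47.0]] 270.0 182.0
48 17 [[-49.0, -20.0, 48.0], [-44.0, 9.0, 56.0]] 244.0 194.0
48 18 [[51.0, -18.0, 48.0], [56.0, 8.0, 56.0]] 269.0 180.0
56 22 [[-50.0, -21.0, 56.0], [-44.0, 11.0, 63.0]] 245.0 193.0
56 21 [[50.0, -21.0, 58.0], [56.0, 9.0, 63.0]] 269.0 178.0
64 21 [[-52.0, -19.0, 65.0], [-45.0, 12.0, 71.0]] 243.0 190.0
64 22 [[51.0, -20.0, 64.0], [57.0, 9.0, 71.0]] 269.0 176.0
72 21 [[-50.0, -21.0, 73.0], [-46.0, 13.0, 80.0]] 244.0 188.0
72 22 [[51.0, -19.0, 73.0], [57.0, 11.0, 79.0]] 268.0 173.0
80 24 [[-52.0, -22.0, 80.0], [-46.0, 11.0, 87.0]] 243.0 185.0
80 21 [[51.0, -19.0, 81.0], [56.0, 12.0, 87.0]] 269.0 171.0
88 25 [[-52.0, -20.0, 89.0], [-45.0, 14.0, 95.0]] 243.0 183.0
88 24 [[51.0, -18.0, 88.0], [58.0, 13.0, 96.0]] 268.0 168.0
96 22 [[-52.0, -21.0, 96.0], [-48.0, 9.0, 103.0]] 243.0 181.0
96 22 [[50.0, -22.0, 96.0], [57.0, 5.0, 103.0]] 270.0 167.0
104 11 [[-55.0, -21.0, 104.0], [-47.0, 9.0, 109.0]] 243.0 179.0
104 23 [[52.0, -21.0, 105.0], [60.0, 0.0, 111.0]] 271.0 164.0
112 15 [[53.0, -22.0, 112.0], [60.0, 15.0, 119.0]] 269.0 161.0
120 14 [[53.0, -23.0, 121.0], [60.0, 12.0, 127.0]] 269.0 158.0
128 52 [[-76.0, -41.0, 129.0], [-62.0, 30.0, 136.0]] 237.0 174.0
128 26 [[53.0, -41.0, 129.0], [84.0, 3.0, 136.0]] 275.0 157.0
136 35 [[-76.0, -41.0, 136.0], [-50.0, 27.0, 140.0]] 239.0 173.0
136 20 [[28.0, -41.0, 136.0], [78.0, -2.0, 140.0]] 275.0 157.0
[[-58. -18.  25.]
 [ 26.  -6.  41.]
 [798.  22.  51.]]
[ 7.10569128 -3.26024896 38.36561755]
```

Run:
```python
from h import *
def tool():
    z=np.load('wrist.npz'); im,W=cloud('wrist'); T=(W-z['p'])@z['R']; return im,W,T
im,W,T=tool()
print('bench z t=1.15', np.nanmedian(W[20:80,60:200,2]))
def tips(im,W,T):
    for a,b in((90,175),(335,420)):
        m=np.zeros(T.shape[:2],bool); m[195:330,a:b]=1; m&=im.max(-1)<90; P=T[m]
        P=P[(abs(P[:,1])<70)&(abs(P[:,0])<40)]; print(len(P),np.nanpercentile(P,[2,50,98,100],axis=0).round(1).tolist())
tips(im,W,T)
im,d=grab('wrist'); im,W,T=tool(); tips(im,W,T)
B=bf(W); print('board z now',np.nanmedian(W[20:80,220:300,2]))
cv2.imwrite('pics/w2.png',im)
```

```text
bench z t=1.15 0.912698474054622
7576 [[-13.1, -52.9, -124.8], [17.2, -44.5, -85.8], [33.2, -17.6, -17.4], [33.9, -14.4, -11.0]]
6761 [[-12.3, 19.5, -124.8], [17.5, 46.6, -89.1], [33.2, 55.1, -15.9], [33.7, 58.7, -9.4]]
7918 [[-13.3, -53.0, -124.7], [17.3, -44.5, -87.6], [33.1, -17.6, -16.9], [33.8, -14.5, -7.0]]
7254 [[-12.0, 19.8, -124.8], [17.8, 46.4, -92.8], [33.2, 55.2, -14.1], [33.8, 59.3, -4.0]]
board z now 18.97992842519918
```

View pics/w2.png

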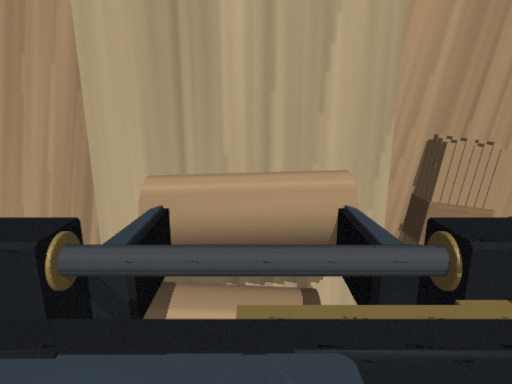

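The wrist depth shows the fingertips end about 10 mm behind the reported TCP, not 22 mm ahead of it. This matches the contact I had on roller 3's top (66 mm tip height with TCP at 56). From now on I'll use tip z = TCP z + 10. Next I raise the gripper, go behind roller 3, and come down lower.

Call:
move_arm(
  moves=[
    {"xyz":[0,0,-0.4],"delta_rot":[0,0,0],"fingers":0},
    {"xyz":[0,0,-0.8],"delta_rot":[0,0,0],"fingers":0},
    {"xyz":[0.6,0,-0.4],"delta_rot":[0,0,0],"fingers":0},
    {"xyz":[0.9,0,0],"delta_rot":[0,0,0],"fingers":0},
    {"xyz":[0.9,0,0],"delta_rot":[0,0,0],"fingers":0},
    {"xyz":[0.3,0,0],"delta_rot":[0,0,0],"fingers":0},
  ],
)

```text
t: 6.8
tcp_pos: [553.1, 7.7, 94.3]
orientation: [[-0.186, 0.983, -0.001], [0.983, 0.186, 0.0], [0.0, -0.001, -1.0]]
wrist_force: [-0.1, -0.3, -0.3]
finger_gap: 91.1
grip_force: 0.0
```

```bash
cat >> h.py <<'E'
def rollers():
    grab('side'); im,W=cloud('side'); B=bf(W); ys=np.arange(-215,120,6)
    for lo,hi in((-45,-15),(25,55)):
        m=(B[...,0]>lo)&(B[...,0]<hi)&(B[...,2]>5)&(B[...,2]<56); P=B[m]
        print(lo,[(int(y),int(np.percentile(P[(P[:,1]>=y)&(P[:,1]<y+6),2],80))) for y in ys if ((P[:,1]>=y)&(P[:,1]<y+6)).sum()>3])
    s=telemetry.sense(); print(s['t'],bf(s['tcp_pos']),s['wrist_force'])
E
python3 -c "
from h import *
rollers()"
```

```text
-45 [(-215, 42), (-209, 42), (-179, 35), (-173, 43), (-167, 48), (-161, 49), (-155, 50), (-149, 49), (-143, 46), (-101, 32), (-95, 40), (-89, 47), (-83, 49), (-77, 49), (-71, 50), (-65, 48), (-23, 36), (-17, 45), (-11, 48), (-5, 50), (1, 50), (7, 48)]
25 [(-215, 42), (-209, 42), (-179, 36), (-173, 43), (-167, 47), (-161, 49), (-155, 49), (-149, 49), (-143, 46), (-101, 35), (-95, 45), (-89, 48), (-83, 50), (-77, 49), (-71, 48), (-23, 33), (-17, 42), (-11, 47), (-5, 50), (1, 50), (7, 49)]
6.85 [ 4.94079173 67.80481854 76.3471786 ] [-0.26322604  0.47873271  0.75134002]
```

Call:
move_arm(
  moves=[
    {"xyz":[0,0,1],"delta_rot":[0,0,0],"fingers":0},
    {"xyz":[0,0,1],"delta_rot":[0,0,0],"fingers":0},
    {"xyz":[0,0,0.96],"delta_rot":[0,0,0],"fingers":0},
    {"xyz":[-0.4,0,0],"delta_rot":[0,0,0],"fingers":0},
    {"xyz":[-0.3,0,0],"delta_rot":[0,0,0],"fingers":0},
    {"xyz":[-0.2,0,0],"delta_rot":[0,0,0],"fingers":0},
    {"xyz":[-0.2,0,0],"delta_rot":[0,0,0],"fingers":0},
    {"xyz":[-0.25,0,0],"delta_rot":[0,0,0],"fingers":0},
    {"xyz":[-0.25,0,0],"delta_rot":[0,0,0],"fingers":0},
    {"xyz":[-0.25,0,0],"delta_rot":[0,0,0],"fingers":0},
    {"xyz":[-0.25,0,0],"delta_rot":[0,0,0],"fingers":0},
    {"xyz":[-0.25,0,0],"delta_rot":[0,0,0],"fingers":0},
    {"xyz":[-0.25,0,0],"delta_rot":[0,0,0],"fingers":0},
    {"xyz":[-0.25,0,0],"delta_rot":[0,0,0],"fingers":0},
  ],
)

```text
t: 8.6
tcp_pos: [567.1, -64.3, 20.4]
orientation: [[-0.184, 0.983, 0.0], [0.983, 0.184, -0.0], [-0.0, 0.0, -1.0]]
wrist_force: [-0.4, 0.7, 0.0]
finger_gap: 91.5
grip_force: 0.4
```

```bash
python3 -c "
from h import *
rollers()"
```

```text
-45 [(-215, 42), (-209, 42), (-179, 35), (-173, 43), (-167, 48), (-161, 49), (-155, 50), (-149, 48), (-143, 47), (-125, 35), (-119, 41), (-113, 46), (-107, 50), (-101, 50), (-95, 49), (-89, 47), (-71, 42), (-65, 45), (-59, 49), (-53, 50), (-47, 50), (-41, 47), (-23, 53)]
25 [(-215, 42), (-209, 42), (-179, 35), (-173, 44), (-167, 47), (-161, 50), (-155, 51), (-149, 48), (-143, 46), (-125, 37), (-119, 43), (-113, 47), (-107, 49), (-101, 49), (-95, 48), (-71, 39), (-65, 45), (-59, 49), (-53, 50), (-47, 50), (-41, 48), (-23, 53), (-17, 48), (-11, 46), (-5, 47), (1, 40), (7, 49)]
8.65 [ 5.21631046 -6.28142242  2.41512121] [ 0.97903205 -0.49197832  0.38688728]
```

Call:
move_arm(
  moves=[
    {"xyz":[-0.25,0,0],"delta_rot":[0,0,0],"fingers":0},
    {"xyz":[-0.25,0,0],"delta_rot":[0,0,0],"fingers":0},
    {"xyz":[-0.25,0,0],"delta_rot":[0,0,0],"fingers":0},
    {"xyz":[-0.2,0,0],"delta_rot":[0,0,0],"fingers":0},
    {"xyz":[-0.2,0,0],"delta_rot":[0,0,0],"fingers":0},
    {"xyz":[-0.1,0,0],"delta_rot":[0,0,0],"fingers":0},
    {"xyz":[-0.05,0,0],"delta_rot":[0,0,0],"fingers":0},
    {"xyz":[0,0,0],"delta_rot":[0,0,0],"fingers":0},
  ],
)

```text
t: 9.65
tcp_pos: [573.0, -95.8, 20.4]
orientation: [[-0.184, 0.983, 0.0], [0.983, 0.184, -0.0], [-0.0, 0.0, -1.0]]
wrist_force: [-0.5, -0.7, -0.3]
finger_gap: 91.2
grip_force: 0.0
```

```bash
python3 -c "
from h import *
rollers()"
```

```text
-45 [(-215, 42), (-209, 42), (-203, 39), (-197, 46), (-191, 48), (-185, 49), (-179, 50), (-173, 48), (-167, 45), (-155, 40), (-149, 44), (-143, 47), (-137, 49), (-131, 50), (-125, 48), (-119, 46), (-107, 38), (-101, 44), (-95, 48), (-89, 49), (-83, 49), (-77, 49), (-71, 46), (-59, 47)]
25 [(-215, 42), (-209, 42), (-203, 41), (-197, 44), (-191, 49), (-185, 50), (-179, 50), (-173, 49), (-167, 44), (-155, 39), (-149, 44), (-143, 48), (-137, 50), (-131, 50), (-125, 48), (-119, 46), (-107, 38), (-101, 45), (-95, 49), (-89, 51), (-83, 49), (-77, 48), (-71, 46), (-59, 47), (-53, 50), (-47, 44), (-41, 47), (-35, 44), (-29, 44), (-23, 52)]
9.7 [  5.03913763 -37.62579227   2.40100071] [-0.666152    0.48937721  0.6064544 ]
```

Call:
move_arm(
  moves=[
    {"xyz":[-0.08,0,0],"delta_rot":[0,0,0],"fingers":0},
    {"xyz":[-0.08,0,0],"delta_rot":[0,0,0],"fingers":0},
    {"xyz":[-0.06,0,0],"delta_rot":[0,0,0],"fingers":0},
    {"xyz":[0,0,0],"delta_rot":[0,0,0],"fingers":0},
  ],
)

```text
t: 10.2
tcp_pos: [574.0, -101.3, 20.4]
orientation: [[-0.184, 0.983, 0.0], [0.983, 0.184, -0.0], [-0.0, 0.0, -1.0]]
wrist_force: [-0.3, 0.4, 0.3]
finger_gap: 91.2
grip_force: 0.0
```

Call:
move_arm(
  moves=[
    {"xyz":[-0.04,0,0],"delta_rot":[0,0,0],"fingers":0},
    {"xyz":[-0.04,0,0],"delta_rot":[0,0,0],"fingers":0},
  ],
)

```text
t: 10.45
tcp_pos: [573.9, -102.2, 20.2]
orientation: [[-0.184, 0.983, -0.001], [0.983, 0.184, 0.001], [0.002, -0.001, -1.0]]
wrist_force: [-0.8, 15.7, 0.7]
finger_gap: 91.0
grip_force: 7.4
```

Call:
move_arm(
  moves=[
    {"xyz":[0.03,0,0],"delta_rot":[0,0,0],"fingers":0},
    {"xyz":[0.07,0,0],"delta_rot":[0,0,0],"fingers":0},
    {"xyz":[0.1,0,0],"delta_rot":[0,0,0],"fingers":0},
    {"xyz":[0.3,0,0],"delta_rot":[0,0,0],"fingers":0},
    {"xyz":[0.6,0,-0.8],"delta_rot":[0,0,0],"fingers":0},
    {"xyz":[0.6,0,-0.8],"delta_rot":[0,0,0],"fingers":0},
    {"xyz":[0.6,0,-0.8],"delta_rot":[0,0,0],"fingers":0},
    {"xyz":[0.6,0,-0.8],"delta_rot":[0,0,0],"fingers":45},
    {"xyz":[1,-0.14,0],"delta_rot":[0,0,0],"fingers":45},
    {"xyz":[1,-0.14,0],"delta_rot":[0,0,0],"fingers":45},
    {"xyz":[1,-0.14,0],"delta_rot":[0,0,0],"fingers":45},
    {"xyz":[1,-0.14,0],"delta_rot":[0,0,0],"fingers":45},
    {"xyz":[1,-0.14,0],"delta_rot":[0,0,0],"fingers":45},
    {"xyz":[1,-0.14,0],"delta_rot":[0,0,0],"fingers":45},
    {"xyz":[1,-0.14,0],"delta_rot":[0,0,0],"fingers":45},
    {"xyz":[1,-0.14,0],"delta_rot":[0,0,0],"fingers":45},
    {"xyz":[1,-0.14,0],"delta_rot":[0,0,0],"fingers":45},
  ],
)

```text
t: 12.58
tcp_pos: [488.1, 185.1, 102.0]
orientation: [[-0.185, 0.983, 0.002], [0.983, 0.185, 0.0], [0.0, 0.002, -1.0]]
wrist_force: [0.3, -0.4, -0.6]
finger_gap: 75.0
grip_force: 0.0
```

Call:
move_arm(
  moves=[
    {"xyz":[1,-0.14,0],"delta_rot":[0,0,0],"fingers":45},
    {"xyz":[1,-0.14,0],"delta_rot":[0,0,0],"fingers":45},
    {"xyz":[1,-0.14,0],"delta_rot":[0,0,0],"fingers":45},
    {"xyz":[1,-0.14,0],"delta_rot":[0,0,0],"fingers":45},
    {"xyz":[1,-0.14,0],"delta_rot":[0,0,0],"fingers":45},
    {"xyz":[1,-0.14,0],"delta_rot":[0,0,0],"fingers":45},
    {"xyz":[0,0,0],"delta_rot":[0,0,0.97],"fingers":45},
    {"xyz":[0,0,0],"delta_rot":[0,0,0.97],"fingers":45},
    {"xyz":[0,0,0],"delta_rot":[0,0,0.97],"fingers":45},
    {"xyz":[0,0,0],"delta_rot":[0,0,0.97],"fingers":45},
    {"xyz":[0,0,0],"delta_rot":[0,0,0.97],"fingers":45},
    {"xyz":[0,0,0],"delta_rot":[0,0,0.97],"fingers":45},
    {"xyz":[0,0,0],"delta_rot":[0,0,0],"fingers":45},
  ],
)

```text
t: 14.2
tcp_pos: [439.9, 327.7, 101.8]
orientation: [[0.41, 0.912, 0.001], [0.912, -0.41, 0.001], [0.001, 0.001, -1.0]]
wrist_force: [0.1, -0.1, -0.8]
finger_gap: 75.2
grip_force: 0.0
```

Run:
```python
from h import *
rollers()
s=telemetry.sense(); print(s['tcp_pos'],s['finger_gap'],s['orientation'][:,0])
grab('top'); im,W=cloud('top'); B=bf(W)
for lo,hi in((-50,0),(0,55)):
    for a in(-181,-133,-85):
        m=(B[...,0]>lo)&(B[...,0]<hi)&(abs(B[...,1]-a)<26)&(B[...,2]>42)&(B[...,2]<56); print(lo,a,B[m].mean(0))
d=W[...,:2]-s['tcp_pos'][:2]
grab('wrist'); im,W=cloud('wrist'); d=W[...,:2]-np.array([433.8,317])
m=(np.hypot(d[...,0],d[...,1])<45)&(W[...,2]>5)&(W[...,2]<50)&(im.max(-1)>60); print(m.sum(),cv2.minAreaRect(W[m][:,:2].astype(np.float32)))
cv2.imwrite('pics/w3.png',im)
```

```text
-45 [(-215, 43), (-209, 42), (-203, 42), (-197, 46), (-191, 49), (-185, 49), (-179, 48), (-173, 46), (-167, 44), (-161, 37), (-155, 43), (-149, 47), (-143, 48), (-137, 49), (-131, 49), (-125, 47), (-107, 41), (-101, 47), (-95, 49), (-89, 50), (-83, 49), (-77, 47)]
25 [(-215, 43), (-209, 42), (-203, 41), (-197, 47), (-191, 49), (-185, 50), (-179, 49), (-173, 47), (-161, 38), (-155, 41), (-149, 46), (-143, 48), (-137, 50), (-131, 50), (-125, 47), (-113, 36), (-107, 42), (-101, 46), (-95, 49), (-89, 50), (-83, 49), (-77, 48)]
14.25 [-46.72361102 403.04307592  83.55077312] [0.21968998 0.07133439 0.24867295]
[440.00881375 327.57981468 101.55077312] 75.48610169832618 [0.40893418 0.9125633  0.00102457]
-50 -181 [ -24.91067152 -180.64863127   46.57767915]
-50 -133 [ -24.87394389 -132.25427044   46.27028666]
-50 -85 [-24.65604212 -84.58930451  46.38598354]
0 -181 [  27.09248824 -181.58813686   46.54142275]
0 -133 [  23.87405642 -132.93782324   46.3748142 ]
0 -85 [ 26.73811645 -84.55026854  46.41552206]
3905 ((435.4747009277344, 319.0340576171875), (56.501075744628906, 50.07627487182617), 65.89208221435547)
```

View pics/w3.png

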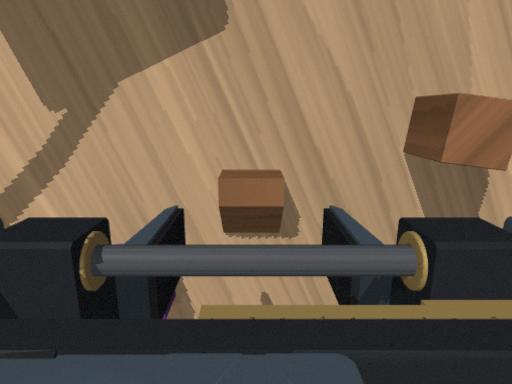

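The chock is centred between the fingers at (251,200), its edges square to the image, and the purple look-alike is clear. The row reads −181, −132.6 and −84.6, so it is closed.

Call:
move_arm(
  moves=[
    {"xyz":[0,0,1],"delta_rot":[0,0,0],"fingers":45},
    {"xyz":[0,0,1],"delta_rot":[0,0,0],"fingers":45},
    {"xyz":[0,0,1],"delta_rot":[0,0,0],"fingers":45},
    {"xyz":[0,0,0.8],"delta_rot":[0,0,0],"fingers":45},
    {"xyz":[0,0,0.46],"delta_rot":[0,0,0],"fingers":45},
    {"xyz":[0,0,0],"delta_rot":[0,0,0],"fingers":45},
  ],
)

```text
t: 15.1
tcp_pos: [440.0, 326.9, -6.4]
orientation: [[0.411, 0.912, -0.001], [0.912, -0.411, -0.0], [-0.001, -0.001, -1.0]]
wrist_force: [0.4, 0.2, -0.1]
finger_gap: 74.9
grip_force: 0.0
```

Call:
move_arm(
  moves=[
    {"xyz":[0,0,0],"delta_rot":[0,0,0],"fingers":255},
    {"xyz":[0,0,0],"delta_rot":[0,0,0],"fingers":255},
    {"xyz":[0,0,0],"delta_rot":[0,0,0],"fingers":255},
    {"xyz":[0,0,0],"delta_rot":[0,0,0],"fingers":255},
    {"xyz":[0,0,0],"delta_rot":[0,0,0],"fingers":255},
  ],
  newtons=20,
)

```text
t: 15.72
tcp_pos: [440.5, 327.1, -5.6]
orientation: [[0.412, 0.911, 0.001], [0.911, -0.412, 0.0], [0.001, 0.0, -1.0]]
wrist_force: [-0.7, -0.3, 7.2]
finger_gap: 50.3
grip_force: 20.0
```

Run:
```python
from h import *
im,W=cloud('top'); B=bf(W)
for a in(-181,-133,-85):
    m=(abs(B[...,0])<90)&(abs(B[...,1]-a)<12)&(B[...,2]>38)&(B[...,2]<56); x=B[m][:,0]; print(a,np.percentile(x,[1,50,99]),cv2.minAreaRect(W[m][:,:2].astype(np.float32)))
```

```text
-181 [-54.57415729   3.55107207  63.53420399] ((599.3685913085938, -236.6506805419922), (120.16448974609375, 23.97473907470703), 10.756924629211426)
-133 [-71.34644561 -12.54182682  46.43433444] ((573.8773193359375, -192.6898651123047), (119.90287017822266, 23.89219093322754), 10.699511528015137)
-85 [-54.03035486   4.41158331  63.7925929 ] ((582.151611328125, -142.1737823486328), (119.91405487060547, 23.87239646911621), 10.707982063293457)
```

Call:
move_arm(
  moves=[
    {"xyz":[0,0,-0.4],"delta_rot":[0,0,0],"fingers":255},
    {"xyz":[0,0,-0.9],"delta_rot":[0,0,0],"fingers":255},
    {"xyz":[0,0,-0.9],"delta_rot":[0,0,0],"fingers":255},
    {"xyz":[0,0,-0.9],"delta_rot":[0,0,0],"fingers":255},
    {"xyz":[-0.98,0.88,-0.9],"delta_rot":[0,0,0],"fingers":255},
    {"xyz":[-0.98,0.88,0],"delta_rot":[0,0,0],"fingers":255},
    {"xyz":[-0.98,0.88,0],"delta_rot":[0,0,0],"fingers":255},
    {"xyz":[-0.98,0.88,0],"delta_rot":[0,0,0],"fingers":255},
    {"xyz":[-0.98,0.88,0],"delta_rot":[0,0,0],"fingers":255},
    {"xyz":[-0.98,0.88,0],"delta_rot":[0,0,0],"fingers":255},
    {"xyz":[-0.98,0.88,0],"delta_rot":[0,0,0],"fingers":255},
    {"xyz":[-0.98,0.88,0],"delta_rot":[0,0,0],"fingers":255},
    {"xyz":[-0.98,0.88,0],"delta_rot":[0,0,0],"fingers":255},
    {"xyz":[-0.98,0.88,0],"delta_rot":[0,0,0],"fingers":255},
    {"xyz":[-0.98,0.88,0],"delta_rot":[0,0,0],"fingers":255},
    {"xyz":[-0.98,0.88,0],"delta_rot":[0,0,0],"fingers":255},
    {"xyz":[-0.98,0.88,0],"delta_rot":[0,0,0],"fingers":255},
  ],
)

```text
t: 17.85
tcp_pos: [570.1, -82.1, 94.6]
orientation: [[0.412, 0.911, 0.0], [0.911, -0.412, -0.0], [0.0, 0.0, -1.0]]
wrist_force: [0.6, 1.2, -0.6]
finger_gap: 49.8
grip_force: 20.0
```

Call:
move_arm(
  moves=[
    {"xyz":[0,0,0],"delta_rot":[0,0,-0.97],"fingers":255},
    {"xyz":[0,0,0],"delta_rot":[0,0,-0.97],"fingers":255},
    {"xyz":[0,0,0],"delta_rot":[0,0,-0.97],"fingers":255},
    {"xyz":[0,0,0],"delta_rot":[0,0,-0.97],"fingers":255},
    {"xyz":[0,0,0],"delta_rot":[0,0,-0.97],"fingers":255},
    {"xyz":[0,0,0],"delta_rot":[0,0,-0.97],"fingers":255},
    {"xyz":[0,0,0],"delta_rot":[0,0,0],"fingers":255},
  ],
)

```text
t: 18.73
tcp_pos: [569.9, -81.0, 94.4]
orientation: [[-0.184, 0.983, 0.0], [0.983, 0.184, -0.0], [-0.0, 0.0, -1.0]]
wrist_force: [0.1, 0.4, -0.8]
finger_gap: 50.1
grip_force: 20.0
```

Run:
```python
from h import *
s=telemetry.sense(); print(s['t'],s['tcp_pos'],bf(s['tcp_pos']),s['orientation'],s['wrist_force'],s['finger_gap'])
im,d=grab('side'); cv2.imwrite('pics/s3.png',cv2.resize(im[130:290,170:360],(700,590)))
```

```text
18.725 [569.88029243 -80.9762245   94.44588182] [  4.76112669 -22.55828905  76.44588182] [[-1.83837137e-01  9.82956663e-01  3.26796929e-04]
 [ 9.82956708e-01  1.83837170e-01 -7.41603186e-05]
 [-1.32973802e-04  3.07593813e-04 -9.99999944e-01]] [ 0.08421491  0.43994558 -0.77059982] 50.10220984089242
```

View pics/s3.png

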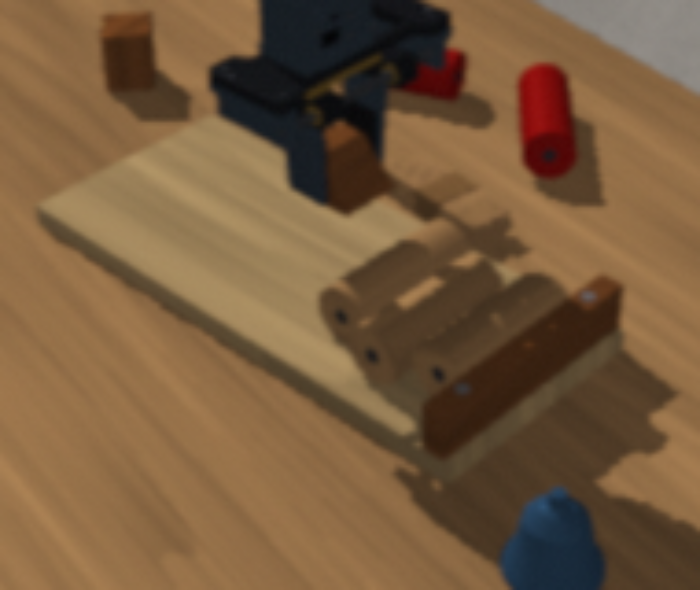

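The chock is held at (350,170) with its bevel facing the rollers, and the row is still closed. Now I lower it.

Call:
move_arm(
  moves=[
    {"xyz":[0,0,0.9],"delta_rot":[0,0,0],"fingers":255},
    {"xyz":[0,0,0.9],"delta_rot":[0,0,0],"fingers":255},
    {"xyz":[0,0,0.9],"delta_rot":[0,0,0],"fingers":255},
    {"xyz":[0,0,0.4],"delta_rot":[0,0,0],"fingers":255},
    {"xyz":[0,0,0.12],"delta_rot":[0,0,0],"fingers":255},
    {"xyz":[0,0,0.04],"delta_rot":[0,0,0],"fingers":255},
    {"xyz":[0,0,0],"delta_rot":[0,0,0],"fingers":255},
  ],
)

```text
t: 19.65
tcp_pos: [570.3, -81.1, 13.0]
orientation: [[-0.184, 0.983, 0.001], [0.983, 0.184, -0.0], [-0.0, 0.001, -1.0]]
wrist_force: [0.0, -0.4, -0.7]
finger_gap: 50.1
grip_force: 20.0
```

Call:
move_arm(
  moves=[
    {"xyz":[0,0,0.03],"delta_rot":[0,0,0],"fingers":255},
    {"xyz":[0,0,0.02],"delta_rot":[0,0,0],"fingers":255},
    {"xyz":[-0.15,0,0],"delta_rot":[0,0,0],"fingers":255},
    {"xyz":[-0.1,0,0],"delta_rot":[0,0,0],"fingers":255},
    {"xyz":[0,0,0],"delta_rot":[0,0,0],"fingers":255},
  ],
)

```text
t: 20.27
tcp_pos: [571.7, -86.8, 12.4]
orientation: [[-0.184, 0.983, 0.002], [0.983, 0.184, 0.0], [-0.0, 0.002, -1.0]]
wrist_force: [-2.2, 5.4, 17.8]
finger_gap: 49.8
grip_force: 20.0
```

Call:
move_arm(
  moves=[
    {"xyz":[0,0,-0.02],"delta_rot":[0,0,0],"fingers":255},
    {"xyz":[-0.08,0,0],"delta_rot":[0,0,0],"fingers":255},
    {"xyz":[-0.04,0,0],"delta_rot":[0,0,0],"fingers":255},
    {"xyz":[0,0,0],"delta_rot":[0,0,0],"fingers":255},
  ],
)

```text
t: 20.78
tcp_pos: [572.0, -89.8, 12.4]
orientation: [[-0.184, 0.983, 0.001], [0.983, 0.184, 0.0], [0.0, 0.001, -1.0]]
wrist_force: [-1.1, 4.0, 11.9]
finger_gap: 49.5
grip_force: 20.0
```

Call:
move_arm(
  moves=[
    {"xyz":[-0.03,0,0],"delta_rot":[0,0,0],"fingers":255},
    {"xyz":[0,0,0],"delta_rot":[0,0,0],"fingers":255},
  ],
)

```text
t: 21.02
tcp_pos: [572.1, -90.5, 12.4]
orientation: [[-0.184, 0.983, 0.001], [0.983, 0.184, 0.0], [0.0, 0.001, -1.0]]
wrist_force: [-1.5, 5.4, 12.2]
finger_gap: 50.0
grip_force: 20.0
```

Call:
move_arm(
  moves=[
    {"xyz":[-0.02,0,0],"delta_rot":[0,0,0],"fingers":255},
    {"xyz":[-0.02,0,0],"delta_rot":[0,0,0],"fingers":255},
    {"xyz":[0,0,0],"delta_rot":[0,0,0],"fingers":255},
  ],
)

```text
t: 21.4
tcp_pos: [572.2, -91.3, 12.4]
orientation: [[-0.184, 0.983, 0.001], [0.983, 0.184, 0.001], [0.0, 0.001, -1.0]]
wrist_force: [-1.5, 7.0, 12.6]
finger_gap: 49.8
grip_force: 20.0
```

Call:
move_arm(
  moves=[
    {"xyz":[-0.03,0,0],"delta_rot":[0,0,0],"fingers":255},
    {"xyz":[0,0,0],"delta_rot":[0,0,0],"fingers":255},
  ],
)

```text
t: 21.65
tcp_pos: [572.2, -91.5, 12.4]
orientation: [[-0.184, 0.983, 0.001], [0.983, 0.184, 0.001], [0.001, 0.001, -1.0]]
wrist_force: [-0.9, 12.7, 14.4]
finger_gap: 50.0
grip_force: 20.0
```

Call:
move_arm(
  moves=[
    {"xyz":[-0.03,0,0],"delta_rot":[0,0,0],"fingers":255},
    {"xyz":[0,0,0],"delta_rot":[0,0,0],"fingers":255},
  ],
)

```text
t: 21.9
tcp_pos: [572.3, -92.0, 12.4]
orientation: [[-0.184, 0.983, 0.0], [0.983, 0.184, 0.001], [0.001, 0.001, -1.0]]
wrist_force: [-1.9, 13.9, 14.5]
finger_gap: 49.8
grip_force: 20.0
```

Call:
move_arm(
  moves=[
    {"xyz":[0,0,0],"delta_rot":[0,0,0],"fingers":60},
    {"xyz":[0,0,0],"delta_rot":[0,0,0],"fingers":60},
    {"xyz":[0,0,0],"delta_rot":[0,0,0],"fingers":60},
    {"xyz":[0,0,-0.3],"delta_rot":[0,0,0],"fingers":60},
    {"xyz":[0,0,-0.9],"delta_rot":[0,0,0],"fingers":60},
    {"xyz":[0,0,-0.9],"delta_rot":[0,0,0],"fingers":60},
    {"xyz":[0.9,0,-0.9],"delta_rot":[0,0,0],"fingers":60},
    {"xyz":[1,0,-0.9],"delta_rot":[0,0,0],"fingers":60},
    {"xyz":[1,0,-0.5],"delta_rot":[0,0,0],"fingers":60},
    {"xyz":[1,0,0],"delta_rot":[0,0,0],"fingers":60},
    {"xyz":[1,0,0],"delta_rot":[0,0,0],"fingers":60},
    {"xyz":[1,0,0],"delta_rot":[0,0,0],"fingers":60},
    {"xyz":[1,0,0],"delta_rot":[0,0,0],"fingers":60},
    {"xyz":[1,0,0],"delta_rot":[0,0,0],"fingers":60},
    {"xyz":[0,0,0],"delta_rot":[0,0,0],"fingers":60},
  ],
)

```text
t: 23.78
tcp_pos: [535.5, 102.1, 122.1]
orientation: [[-0.186, 0.983, 0.0], [0.983, 0.186, 0.0], [0.0, 0.0, -1.0]]
wrist_force: [0.5, -0.2, -0.3]
finger_gap: 69.7
grip_force: 0.0
```

Run:
```python
from h import *
rollers()
im,d=grab('top'); im,W=cloud('top'); B=bf(W)
for lo,hi in((-50,0),(0,55)):
    for a in(-181,-133,-85):
        m=(B[...,0]>lo)&(B[...,0]<hi)&(abs(B[...,1]-a)<26)&(B[...,2]>42)&(B[...,2]<56); print(lo,a,B[m].mean(0))
m=(abs(B[...,0])<60)&(B[...,1]>-40)&(B[...,1]<20)&(B[...,2]>33)&(B[...,2]<46)
T=B[m]; print('chock top',m.sum(),T.mean(0),cv2.minAreaRect(T[:,:2].astype(np.float32)))
cv2.imwrite('pics/t4.png',cv2.resize(im[130:270,150:370],None,fx=3.6,fy=3.6,interpolation=2))
```

```text
-45 [(-215, 42), (-209, 42), (-203, 42), (-197, 47), (-191, 49), (-185, 50), (-179, 49), (-173, 47), (-167, 43), (-161, 37), (-155, 41), (-149, 46), (-143, 49), (-137, 51), (-131, 49), (-125, 47), (-107, 41), (-101, 47), (-95, 49), (-89, 51), (-83, 49), (-77, 47), (-53, 29), (-47, 31), (-41, 34), (-35, 34), (-29, 37), (-23, 34), (-17, 29)]
25 [(-215, 41), (-209, 41), (-203, 42), (-197, 47), (-191, 49), (-185, 50), (-179, 50), (-173, 48), (-161, 38), (-155, 43), (-149, 47), (-143, 50), (-137, 50), (-131, 49), (-125, 46), (-113, 38), (-107, 42), (-101, 47), (-95, 49), (-89, 49), (-83, 50), (-77, 47), (-47, 35), (-41, 39)]
23.825 [  5.17870781 162.7887915  104.07092808] [-1.16662237e+00  4.52156509e-01  5.08027247e-04]
-50 -181 [ -24.96667873 -180.76822632   46.48335551]
-50 -133 [ -25.27371848 -132.3218983    46.41719371]
-50 -85 [-25.30364945 -84.28087889  46.25717836]
0 -181 [  26.99362913 -180.80660746   46.59856295]
0 -133 [  23.34117493 -132.72983921   46.41618321]
0 -85 [ 27.44084532 -84.82200701  46.36093115]
chock top 170 [  5.71935162 -27.39336278  38.38728187] ((5.876012802124023, -27.611909866333008), (24.647510528564453, 49.812255859375), 89.87004089355469)
```

View pics/t4.png

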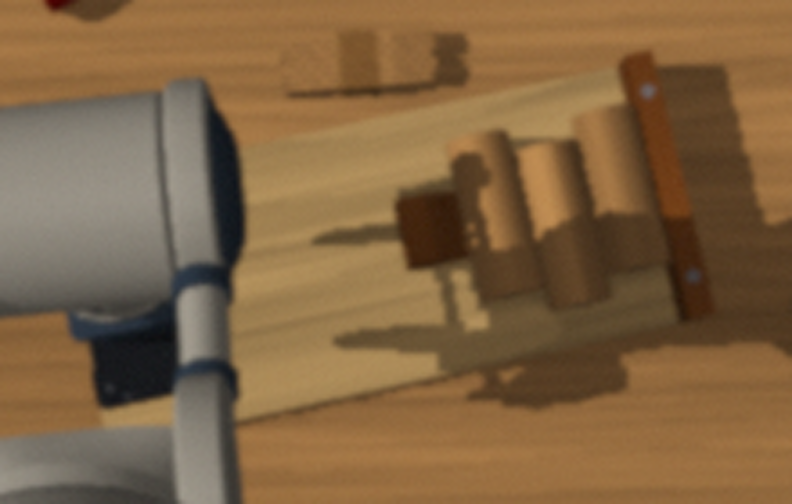

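The row is closed against the batten. The chock at (432,230) sits flat with its top at 38 mm, square within 0.2°, centred on roller 3 within about 1 mm, and in contact. The gripper is clear, so I'm handing it in.

```bash
python3 -c "
from station import job
print(job.sign_off())"
```

```text
the job is handed in; nothing more can be done
None
```

The job is handed in, with no verdict returned: the three rollers lie closed up against the batten and the chock sits flat, square and snug behind roller 3, at about 24 s of the 48 s. During the first approach the fingers came down on top of roller 3 at 27 N (under the 40 N limit), because the fingertips turned out about 10 mm behind the reported TCP instead of 22 mm ahead, and I corrected for that before pushing.

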